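# Set out the bonding kit on its marked pads

### The job

Set out the wire-bonding kit: put the loupe, the metal parts cup, the lidded waffle pack and the tool vial each on the white pad whose dark outline has its shape and size, centred on the outline and turned to match it (either way round is fine), with the loupe, cup and pack upright and the vial lying flat. Set them down without dropping them, let go, and leave the force gauge and the small yellow sample board where they lie.

Things in the scene. Friction and masses are not known exactly. Their poses are not given: they have to be found in the camera images.
- loupe_center (a point): Black loupe standing on its skirt: a round body, 36 mm across its wider upper part and 36 mm high, about 30 mm across lower down. The point is its centre, 18 mm above its foot; z up along its axis. Goes on the small round outline.
- cup_center (a point): Open round parts cup of plain aluminium, 24 mm high, 57 mm across the rim, tapering to 44 mm at the foot. The point is on its axis, 12 mm above its foot; z up. Goes on the large round outline.
- waffle_center (a point): Waffle pack: flat square chip tray, black with a clear frosted lid (fixed on), 51 x 51 x 9 mm. The point is its centre, 4.5 mm above its underside; x and y along its edges, z up through the lid. Goes on the square outline.
- vial_center (a point): Tool vial lying on the bench: a beige tube with a black cap, 13 mm across and 51 mm long; it does not roll. The point is its centre, 6.5 mm above its underside; y along its length (the cap at the -y end), z up. Goes on the narrow oblong outline.
- loupe_mark (a point): White plastic marker pad, 90 x 90 x 3 mm, fixed to the bench, a small screw in each corner; inlaid flush in its top and centred is a dark disc 42 mm across, the loupe's outline. Flat all over: nothing to fit into. This point is the centre of the outline on the pad's top, 3 mm above the bench; x and y along the pad's edges, z up.
- cup_mark (a point): White plastic marker pad, 90 x 90 x 3 mm, fixed to the bench, a small screw in each corner; inlaid flush in its top and centred is a dark disc 64 mm across, the parts cup's outline. Flat all over: nothing to fit into. This point is the centre of the outline on the pad's top, 3 mm above the bench; x and y along the pad's edges, z up.
- waffle_mark (a point): White plastic marker pad, 90 x 90 x 3 mm, fixed to the bench, a small screw in each corner; inlaid flush in its top and centred is a dark square of 57 mm, edges along x and y, the waffle pack's outline. Flat all over: nothing to fit into. This point is the centre of the outline on the pad's top, 3 mm above the bench; x and y along the pad's edges, z up.
- vial_mark (a point): White plastic marker pad, 90 x 90 x 3 mm, fixed to the bench, a small screw in each corner; inlaid flush in its top and centred is a dark oblong 19 mm along x by 58 mm along y, the vial's outline. Flat all over: nothing to fit into. This point is the centre of the outline on the pad's top, 3 mm above the bench; x and y along the pad's edges, z up.
- gauge: Bystander: dial force gauge lying on its back, white round body 57 mm across with a thin stem, 90 x 58 x 16 mm, loose. Origin in the middle of its length at its underside. Leave it alone.
- board: Bystander: yellow sample circuit board, 36 x 45 x 11 mm, loose. Origin at the centre of its underside. Leave it alone.
Mind the look-alikes: they are no part of the job. Of the things that look like the part that bears waffle_center, take the one that is farthest to the robot's right at the start.

How it is judged (in metres and radians):
At the end, for the whole second after the job is handed in: Each thing rests on its own pad, centre within 12 mm of its outline's centre and 5 mm of its standing height; loupe, cup and pack within 0.12 rad of upright, vial level within 0.15 rad; pack (any quarter turn) and vial (either way) within 0.25 rad of the outline; all at rest (horizontal distance between loupe_center and loupe_mark below 0.012 m and z of loupe_center in the frame of loupe_mark between 0.013 and 0.023 m and linear speed of each of loupe, cup, waffle, vial below 0.02 m/s and angle between each of loupe_center, cup_center, waffle_center's own z axis and vertical below 0.12 rad and horizontal distance between cup_center and cup_mark below 0.012 m and z of cup_center in the frame of cup_mark between 0.007 and 0.017 m and horizontal distance between waffle_center and waffle_mark below 0.012 m and z of waffle_center in the frame of waffle_mark between -0.0005 and 0.0095 m and horizontal distance between vial_center and vial_mark below 0.012 m and z of vial_center in the frame of vial_mark between 0.0015 and 0.0115 m and angle between vial_center's own y axis and vertical above 1.42 rad and (angle between the y axis of waffle_center and the y axis of waffle_mark, either way round below 0.25 rad or angle between the y axis of waffle_center and the y axis of waffle_mark, either way round above 1.32 rad) and angle between the y axis of vial_center and the y axis of vial_mark, either way round below 0.25 rad); the robot touches nothing.
It fails at once if the gauge is pushed more than 20 mm from where it lay (distance of gauge from where it was at the start of the episode above 0.02 m).
It fails at once if the board is pushed more than 20 mm from where it lay (distance of board from where it was at the start of the episode above 0.02 m).
It fails at once if a kit item is dropped or thrown (over 0.8 m/s out of the fingers, a fall of about 3 cm) ((linear speed of loupe above 0.8 m/s and contact force between loupe and the fingers below 0.05 N) or (linear speed of cup above 0.8 m/s and contact force between cup and the fingers below 0.05 N) or (linear speed of waffle above 0.8 m/s and contact force between waffle and the fingers below 0.05 N) or (linear speed of vial above 0.8 m/s and contact force between vial and the fingers below 0.05 N)).
It also fails if it takes over 109 s, if anything falls off the work surface, if the arm or the gripper's body presses on something with over 40 N, if the wrist force passes 120 N, or if a joint passes its speed limit or range.

### The arm

A 7-joint arm with a two-finger parallel gripper is mounted at the origin on a cart in front of the work surface, level with it; the furniture and walls round the work are solid. World frame = base frame: x ahead of the robot, y to its left, z up, the work surface at z = 0. Lengths are in m, angles in degrees, forces in N, time in s.
With the tool pointing down it reaches from about 0.4 to 0.85 m from the base axis. Payload 6.9 kg.
Tool frame: the origin (TCP) lies between the finger pads; the fingertips stand 17 mm ahead of it and the grasp point (between the pads) lies 2 mm behind it; z points along the fingers, y is the direction in which the jaws open and shut (so a half turn about z gives the same grasp; the last joint's range is limited). The gripper opens to 85 mm and grips with 20 to 120 N. Pads are 22 mm wide; open, the fingers measure 114 mm over their backs; the gripper's body (76 mm by 85 mm) begins 54 mm behind the grasp point. The pads swing forward as they close: fully open they stand 13 mm farther back than shut.
Start: joints at [-66.377, 29.078, -13.613, 85.955, 7.202, 65.827, -8.869], TCP at [0.189, 0.596, 0.248] pointing down, gripper open.
Joint ranges: [-176.47, 176.47], [-13.61, 117.27], [-81.72, 77.17], [0.22, 143.17], [-87.28, 267.28], [10, 112.55], [-165.47, 165.47]. Speed limits (degrees/s): [136.94, 136.94, 180, 180, 180, 180, 180].

### API

Orientations are given as [roll, pitch, yaw] about the fixed x, y, z axes, in that order (R = Rz(yaw) Ry(pitch) Rx(roll)).
In Python, from workcell import manip gives the robot as it stands.
- The arm moves only by the shell command python3 -m creep 'ROWS' [FORCE]. ROWS is JSON, a list of rows, each a list of 5 numbers: the gripper's target within -1 to 1 (fully open at 1, half-way at 0, shut at -1), then the shift along the tool's x, y, z scaled (see below), then the turn about the tool's z scaled (see below). A call has 1 to 20 rows; each row shifts and turns the commanded pose from where the row before left it, along the tool's axes as they then stand; what a row does not reach is not made up. The controller multiplies each number of a shift by 0.3 m and each number of a turn by 180 degrees. A row lasts 1/10 s, in which the tool goes at most 50 mm and 8.59 degrees, less where a joint would pass 70% of its speed; a pose out of reach is approached as far as the arm can. A call with a number of a shift or a turn outside -1 to 1 is refused whole. A call with a gripper value outside its range is refused whole. The fingers move at their own pace and stop on an object; FORCE is the grip in N (left out, the last holds). Time passes only in rows, so rows that do not move let the fingers close. It gives the time, the measured TCP pose, the force and the opening at its end, in the units of the state.
- manip.state(): the state, without advancing time (a new reading comes with each control period).
- manip.snapshot(name): name is "side" or "top" or "wrist"; returns (picture, depth): 480x640x3 uint8, red, green, blue; 480x640 float32, m along the optical axis (not along the pixel's ray), 0 where there is no reading.
- manip.camera_params(name): a dict with "fx", "fy", "cx", "cy" (pixels), "rvec" (rotation vector, rad) and "tvec" (3), from world to camera coordinates, as OpenCV has them; the wrist camera has in their place "hand_eye" (4x4, takes a point from camera to tool coordinates, whose origin is the TCP and whose axes are the flange's). Camera axes: x right, y down, z forward; pixel columns grow to the right and rows downward; lengths in m; the calibration is good to about 2 mm. The wrist camera is an equidistant fisheye: a pixel r from the principal point sees the ray r / f radians off the axis. A picture is of the moment at which its call begins: read the wrist's pose just before it. camera_params takes no time and is no camera call.
- manip.hand_in(): hands the job in, once; it reports no verdict.
The state is a dict: "t": time; "qpos": joint angles; "joint_vel": joint speeds; "joint_torque": joint torques, N m; "tcp_pos": TCP position; "eef_rot": TCP orientation; "force": force on the tool from outside, world axes, zero at the start; "ft_torque": the same for the moment, N m; "opening": opening from 0.0 (shut) to 1.0 (fully open).
Only numpy, scipy, OpenCV 4.12 (cv2) and the standard library are available. Lean on these libraries where they do the work, as an engineer would, in place of code of your own. Each camera call takes 0.05 s, during which the arm holds its last target.

## Working session

There is one attempt and no reset: what is moved stays moved. The work goes in short steps, Python scripts to look and compute and a shell command to move; the robot and the scene stay as the last step left them, time stands still between calls to the robot, and variables do not carry over. Pictures are saved under pics/ and viewed, and the job is handed in when it is done.

```bash
ls; mkdir -p pics; python3 - <<'E'
from workcell import manip
import cv2
s=manip.state();print(s)
for n in ("top","side","wrist"):
    p,d=manip.snapshot(n);cv2.imwrite(f"pics/{n}0.png",p[:,:,::-1])
    import numpy as np;np.save(f"pics/{n}0.npy",d)
    print(n,manip.camera_params(n))
E
```

```text
pics
{'t': 0.0, 'qpos': array([-66.37839958,  29.12623587, -13.60840093,  86.0075675 ,
         7.20193639,  65.82798971,  -8.86892199]), 'joint_vel': array([-0.05194809, -0.01452024, -0.01126978, -0.00218307,  0.04881198,
       -0.0251572 , -0.07322478]), 'joint_torque': array([-3.77600700e-04, -6.20584774e+01, -2.18684100e+00, -2.49659979e+01,
        1.26966878e-02,  1.17292118e-02,  1.19426934e-05]), 'tcp_pos': array([0.18867999, 0.59534742, 0.24742851]), 'eef_rot': array([-1.79897002e+02,  2.13821765e-03,  1.62423718e+02]), 'force': array([ 0.39106866,  1.11010087, -0.50782382]), 'ft_torque': array([0.03519416, 0.01652241, 0.01745863]), 'opening': 1.0015547703416836}
top {'fx': 545.8591416770907, 'fy': 545.8591416770907, 'cx': 315.7906927921863, 'cy': 242.27219571851364, 'rvec': array([ 2.16084846, -2.1384357 ,  0.09696302]), 'tvec': array([0.00916457, 0.56932101, 1.08764308])}
side {'fx': 446.7338376283583, 'fy': 446.7338376283583, 'cx': 318.5222237475058, 'cy': 240.933590589197, 'rvec': array([ 2.17518013, -0.19074872,  0.08042212]), 'tvec': array([-0.53268635,  0.09768662,  0.87998788])}
wrist {'fx': 371.64829954431775, 'fy': 371.64829954431775, 'cx': 317.5387356223134, 'cy': 241.62820701818023, 'hand_eye': array([[-4.07808605e-04, -9.61979607e-01, -2.73120978e-01,
         6.98715514e-02],
       [ 9.99999346e-01, -6.84039275e-04,  9.16163587e-04,
        -2.45396566e-04],
       [-1.06815616e-03, -2.73120426e-01,  9.61979258e-01,
        -1.26918356e-01],
       [ 0.00000000e+00,  0.00000000e+00,  0.00000000e+00,
         1.00000000e+00]])}
```

View pics/top0.png

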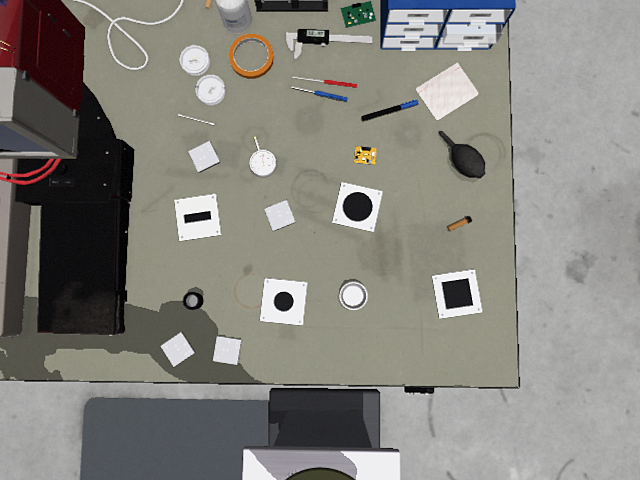

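View pics/side0.png

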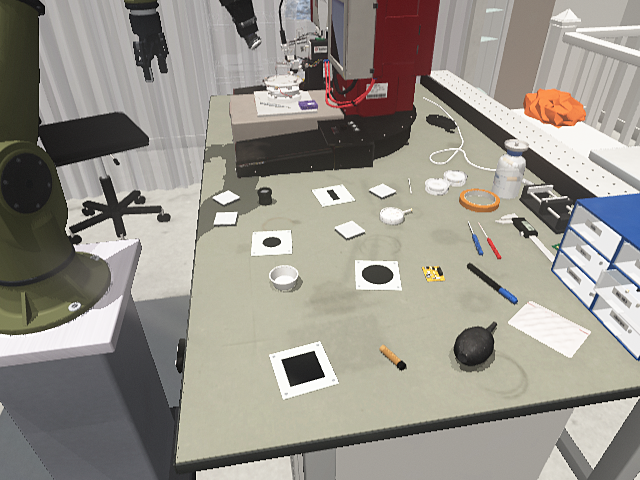

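View pics/wrist0.png

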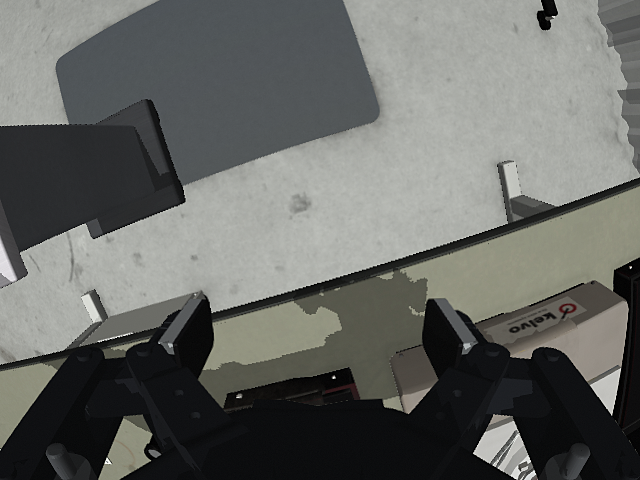

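The top view shows four pads: oblong (197,217), large disc (357,206), small disc (284,301) and square (457,293). It also shows the loupe (193,299), the cup (353,295) and the vial (459,223). Of the four packs, the rightmost is at (279,215). The gauge is at (262,162) and the board at (365,155).

```bash
cat > h.py <<'E'
import numpy as np,cv2
from workcell import manip
def ray(n,uv):
    P=manip.camera_params(n);K=np.array([[P['fx'],0,P['cx']],[0,P['fy'],P['cy']],[0,0,1]])
    R=cv2.Rodrigues(np.array(P['rvec']))[0];t=np.array(P['tvec'])
    o=-R.T@t;d=R.T@np.linalg.inv(K)@np.array([uv[0],uv[1],1.]);return o,d
def world(n,uv,z):
    o,d=ray(n,uv);return o+d*(z-o[2])/d[2]
def wrays(uvs,s):
    from scipy.spatial.transform import Rotation as Ro
    P=manip.camera_params('wrist');H=np.array(P['hand_eye'])
    R=Ro.from_euler('xyz',s['eef_rot'],degrees=True).as_matrix()
    out=[]
    for u,v in uvs:
        a=np.array([u-P['cx'],v-P['cy']]);r=np.linalg.norm(a);th=r/P['fx']
        d=np.array([*(np.sin(th)*a/max(r,1e-9)),np.cos(th)])
        out.append(R@H[:3,:3]@d)
    o=R@H[:3,3]+s['tcp_pos'];return o,np.array(out)
def wworld(uvs,s,z):
    o,D=wrays(uvs,s);return np.array([o+d*(z-o[2])/d[2] for d in D])
def blob(mask,seed,win):
    u,v=seed;m=np.zeros_like(mask,np.uint8);m[v-win:v+win,u-win:u+win]=mask[v-win:v+win,u-win:u+win]
    n,l,st,c=cv2.connectedComponentsWithStats(m.astype(np.uint8))
    if n<2:return None
    k=1+np.argmax(st[1:,4]);cs,_=cv2.findContours((l==k).astype(np.uint8),0,1)
    ct=max(cs,key=cv2.contourArea);return ct,cv2.minAreaRect(ct),st[k,4]
E
python3 - <<'E'
from h import *
for n in ("top","side"): print(n,ray(n,(320,240)))
im=cv2.imread('pics/top0.png').astype(int);hsv=cv2.cvtColor(im.astype(np.uint8),cv2.COLOR_BGR2HSV)
V=im.max(2);S=hsv[:,:,1]
print(im[215,279],im[300,193],im[295,353],im[295,340],im[223,455],im[219,467],im[230,300])
def rep(name,mask,seed,win,z):
    b=blob(mask,seed,win)
    if b is None: print(name,None);return
    box=cv2.boxPoints(b[1]);w=np.array([world('top',p,z)[:2] for p in box]);c=w.mean(0)
    e1=w[1]-w[0];e2=w[2]-w[1];e=e1 if np.linalg.norm(e1)>np.linalg.norm(e2) else e2
    print(name,c.round(4),'sizes',np.linalg.norm(e1).round(4),np.linalg.norm(e2).round(4),'yaw',np.degrees(np.arctan2(e[1],e[0])).round(1),b[2])
dark=V<70;white=(V>195)&(S<30)
for nm,s in dict(vial_mark=(197,217),cup_mark=(357,206),loupe_mark=(284,301),waffle_mark=(457,293)).items():
    rep(nm,dark,s,20,.003);rep(nm+' pad',white,s,32,.003)
rep('waffle',(V>170)&(S<30),(279,215),20,.009)
rep('loupe',V<60,(193,299),16,.036)
rep('cup',(S<25)&(V>140),(353,295),20,.024)
rep('vial',(S>110),(459,223),18,.008); rep('vial+cap',(S>110)|(V<70),(459,223),18,.008)
rep('gauge',(V>180)&(S<30),(262,162),30,.016)
rep('board',(S>150),(365,155),18,.005)
g=np.vstack([np.hstack([cv2.resize(im[v-28:v+28,u-28:u+28].astype(np.uint8),(260,260)) for u,v in r]) for r in [((279,215),(193,299),(353,295)),((459,223),(262,162),(365,155))]])
cv2.imwrite('pics/crops.png',g)
E
```

```text
top (array([ 0.43992768, -0.01423944,  1.14605355]), array([ 0.11956243,  0.01850617, -0.99269287]))
side (array([ 0.42198663, -0.7453303 ,  0.57800183]), array([ 0.13258501,  0.80911362, -0.57251347]))
[230 232 233] [152 153 153] [243 240 239] [220 215 214] [ 45  83 124] [20 34 50] [132 147 147]
vial_mark [0.6257 0.2696] sizes 0.0552 0.0165 yaw -80.7 199
vial_mark pad [0.6248 0.2701] sizes 0.0907 0.0895 yaw -81.4 1465
cup_mark [ 0.651  -0.0706] sizes 0.0595 0.0602 yaw -180.0 653
cup_mark pad [ 0.6501 -0.0705] sizes 0.0895 0.09 yaw -102.8 1030
loupe_mark [0.4488 0.0829] sizes 0.0377 0.0373 yaw -89.4 284
loupe_mark pad [0.4484 0.0829] sizes 0.0895 0.09 yaw -95.3 1510
waffle_mark [ 0.4692 -0.2782] sizes 0.0552 0.0549 yaw -80.6 703
waffle_mark pad [ 0.4684 -0.2776] sizes 0.0912 0.0892 yaw -80.6 1090
waffle [0.6297 0.0937] sizes 0.0523 0.0515 yaw -68.7 578
loupe [0.4474 0.2655] sizes 0.041 0.0344 yaw -89.4 179
cup [ 0.4605 -0.062 ] sizes 0.0573 0.0569 yaw -89.4 555
vial [ 0.6144 -0.2838] sizes 0.0501 0.0107 yaw -64.7 117
vial+cap [ 0.6148 -0.2846] sizes 0.0519 0.0131 yaw -62.9 141
gauge [0.747  0.1377] sizes 0.055 0.0736 yaw -130.9 552
board [ 0.7615 -0.0867] sizes 0.0354 0.0451 yaw -96.3 228
```

View pics/crops.png

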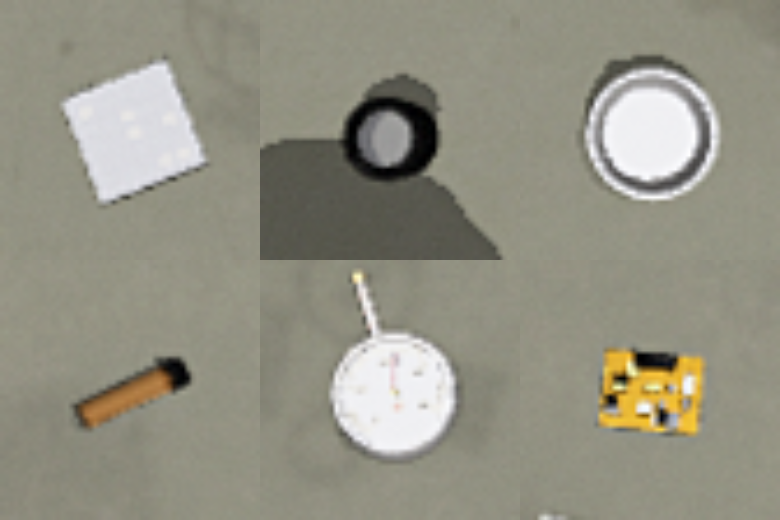

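```bash
cat >> h.py <<'E'
def go(x,y,z,yaw):
    "deltas in tool axes/units: (turn first, then shift)"
    s=manip.state();p=s['tcp_pos'];dy=(yaw-s['eef_rot'][2]+180)%360-180
    a=np.radians(yaw);d=np.array([x,y,z])-p
    ex=np.array([np.cos(a),np.sin(a)]);ey=np.array([np.sin(a),-np.cos(a)])
    print('t',round(s['t'],2),'tcp',p.round(4),'rot',np.array(s['eef_rot']).round(1),'open',round(s['opening']*85,1),'F',np.array(s['force']).round(1),'q7',s['qpos'][6].round(0))
    print('turn units',round(-dy/180,4),'shift units',np.round(np.array([d[:2]@ex,d[:2]@ey,-d[2]])/.3,4))
E
python3 - <<'E'
from h import *
d=np.load('pics/top0.npy')
for uv in [(100,160),(80,280),(20,250),(120,200),(40,110),(230,15),(290,3),(193,300),(353,295),(178,349),(420,25),(353,295),(279,215)]:
    o,r=ray('top',uv);p=o+r*d[uv[1],uv[0]];print(uv,p.round(3))
im=cv2.imread('pics/top0.png')
# loupe top circle by depth mask
V=im.max(2);
print(world('top',(192,300.5),.036),world('top',(193.2,300.7),.036))
# side: loupe
s=cv2.imread('pics/side0.png');cv2.imwrite('pics/lp.png',np.hstack([cv2.resize(s[v-30:v+30,u-30:u+30],(390,390),interpolation=cv2.INTER_CUBIC) for u,v in((265,197),(284,278))]))
go(.447,.2655,.12,100)
E
```

```text
(100, 160) [0.728 0.453 0.079]
(80, 280) [0.486 0.488 0.059]
(20, 250) [0.546 0.624 0.044]
(120, 200) [0.651 0.418 0.053]
(40, 110) [0.722 0.416 0.378]
(230, 15) [1.037 0.198 0.08 ]
(290, 3) [1.104 0.079 0.01 ]
(193, 300) [0.448 0.264 0.034]
(353, 295) [ 0.463 -0.063  0.003]
(178, 349) [0.348 0.297 0.011]
(420, 25) [ 0.99  -0.187  0.125]
(353, 295) [ 0.463 -0.063  0.003]
(279, 215) [0.629 0.094 0.011]
[0.4473585  0.26550548 0.036     ] [0.44698268 0.26303465 0.036     ]
t 0.15 tcp [0.1887 0.5955 0.2477] rot [-179.9   -0.   162.4] open 85.1 F [-0.2 -1.1 -0.3] q7 -9.0
turn units 0.3468 shift units [-1.2327  0.6569  0.4255]
```

View pics/lp.png

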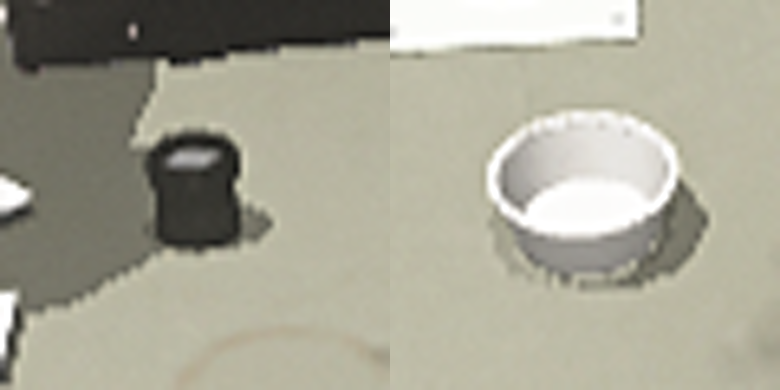

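```bash
python3 -m creep '[[0.3,0,0,0.01,0.0434],[0.3,0,0,0.01,0.0434],[0.3,0,0,0.01,0.0434],[0.3,0,0,0.01,0.0434],[0.3,0,0,0.01,0.0434],[0.3,0,0,0.01,0.0434],[0.3,0,0,0.01,0.0434],[0.3,0,0,0.01,0.0434]]' 30; python3 -c "
from h import *
go(.447,.2655,.12,100)"
```

```text
t: 0.95
tcp_pos: [0.1887, 0.5956, 0.2238]
eef_rot: [-180.0, 0.0, 99.6]
force: [-0.3, 0.5, 0.6]
opening: 0.648
t 0.95 tcp [0.1887 0.5956 0.2238] rot [-180.     0.    99.6] open 55.1 F [-0.3  0.5  0.6] q7 -64.0
turn units -0.0022 shift units [-1.2331  0.6568  0.346 ]
```

```bash
python3 -m creep '[[0.3,-0.1028,0.0547,0.029,0],[0.3,-0.1028,0.0547,0.029,0],[0.3,-0.1028,0.0547,0.029,0],[0.3,-0.1028,0.0547,0.029,0],[0.3,-0.1028,0.0547,0.029,0],[0.3,-0.1028,0.0547,0.029,0],[0.3,-0.1028,0.0547,0.029,0],[0.3,-0.1028,0.0547,0.029,0],[0.3,-0.1028,0.0547,0.029,0],[0.3,-0.1028,0.0547,0.029,0],[0.3,-0.1028,0.0547,0.029,0],[0.3,-0.1028,0.0547,0.029,0],[0.3,0,0,0,0],[0.3,0,0,0,0]]'; python3 -c "
from h import *
go(.447,.2655,.028,100)
s=manip.state();p,d=manip.snapshot('wrist');cv2.imwrite('pics/w1.png',p[:,:,::-1])"
```

```text
t: 2.35
tcp_pos: [0.4467, 0.2644, 0.1195]
eef_rot: [-179.9, 0.0, 99.8]
force: [-0.5, 0.7, -0.6]
opening: 0.65
t 2.35 tcp [0.4467 0.2644 0.1195] rot [-179.9    0.    99.8] open 55.3 F [-0.5  0.7 -0.6] q7 -21.0
turn units -0.0012 shift units [0.0035 0.0015 0.3051]
```

View pics/w1.png

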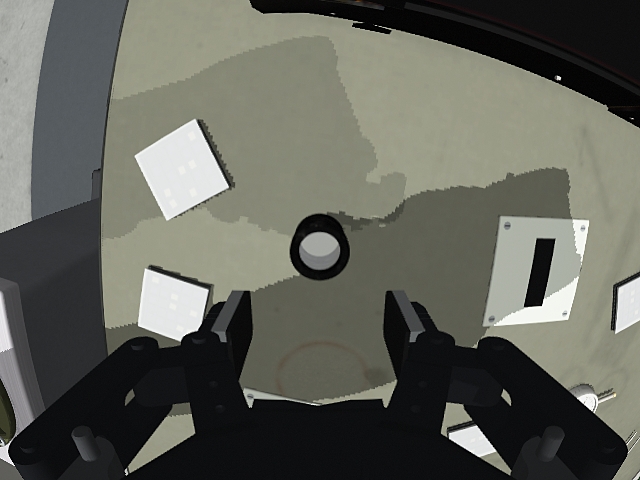

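The wrist view shows the loupe at (319,247) between the jaws, with its top disc centred near (320,250).

```bash
python3 -c "
from h import *
s=manip.state()
print(wworld([(320,250),(291,250),(349,250),(320,279)],s,.036).round(4))
for p in wworld([(505,218),(588,218),(485,325),(570,325)],s,.003): print(p.round(4))
"
```

```text
[[0.4462 0.2702 0.036 ]
 [0.4292 0.2672 0.036 ]
 [0.4632 0.2732 0.036 ]
 [0.4494 0.252  0.036 ]]
[0.5776 0.3072 0.003 ]
[0.6599 0.3236 0.003 ]
[0.5895 0.2205 0.003 ]
[0.6818 0.2282 0.003 ]
```

```bash
python3 -c "
from h import *
go(.4465,.2675,.028,100)"; python3 -m creep '[[0.3,0.01,0,0.03,0],[0.3,0,0.002,0.055,0],[0.3,0,0,0.055,0],[0.3,0,0,0.055,0],[0.3,0,0,0.055,0],[0.3,0,0,0.035,0],[0.3,0,0,0.02,0],[-0.4,0,0,0,0],[-0.4,0,0,0,0],[-0.4,0,0,0,0],[-0.4,0,0,0,0],[-0.4,0,0,0,0],[-0.4,0,0,0,0]]' 30; python3 -c "
from h import *
go(.447,.268,.12,100)"
```

```text
t 2.4 tcp [0.4462 0.2656 0.1198] rot [-180.    -0.    99.9] open 55.5 F [-0.7  0.6  0.7] q7 -21.0
turn units -0.0005 shift units [0.0062 0.0022 0.3058]
t: 3.7
tcp_pos: [0.4467, 0.2683, 0.0286]
eef_rot: [180.0, -0.0, 99.9]
force: [0.3, -0.8, -0.2]
opening: 0.398
t 3.7 tcp [0.4467 0.2683 0.0286] rot [180.   -0.   99.9] open 33.9 F [ 0.3 -0.8 -0.2] q7 -21.0
turn units -0.0004 shift units [-0.0011  0.0008 -0.3046]
```

```bash
python3 -m creep '[[-0.6,0,0,-0.03,0],[-0.6,0,0,-0.06,0],[-0.6,0,0,-0.06,0],[-0.6,0,0,-0.05,0]]' 30; python3 -c "
from h import *
go(.4486,.0829,.09,100)
s=manip.state();p,d=manip.snapshot('wrist');cv2.imwrite('pics/w2.png',p[:,:,::-1])"
```

```text
t: 4.1
tcp_pos: [0.4468, 0.2683, 0.0899]
eef_rot: [180.0, -0.0, 99.9]
force: [0.1, -0.7, 0.4]
opening: 0.397
t 4.1 tcp [0.4468 0.2683 0.0899] rot [180.   -0.   99.9] open 33.8 F [ 0.1 -0.7  0.4] q7 -21.0
turn units -0.0005 shift units [-6.096e-01 -1.014e-01 -5.000e-04]
```

View pics/w2.png

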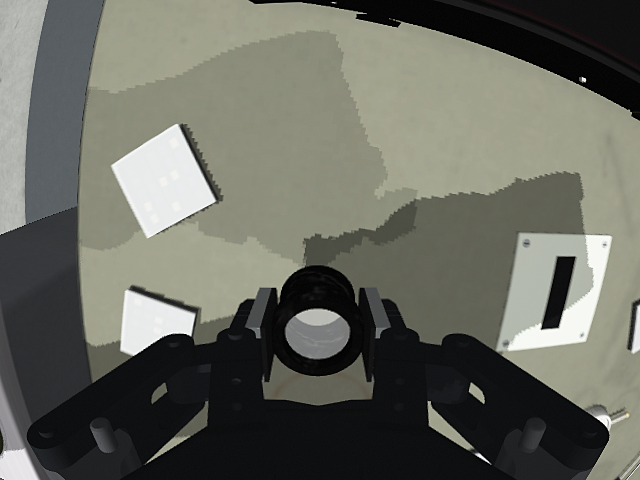

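```bash
python3 -c "
from h import *
s=manip.state()
print(s['tcp_pos'],wworld([(318,330),(273,330),(363,330),(318,376)],s,.0975).round(4))
"
python3 -m creep '[[-0.6,-0.05,-0.0085,0,0],[-0.6,-0.1,-0.0169,0,0],[-0.6,-0.1,-0.0169,0,0],[-0.6,-0.1,-0.0169,0,0],[-0.6,-0.1,-0.0169,0,0],[-0.6,-0.1,-0.0169,0,0],[-0.6,-0.06,-0.0085,0,0],[-0.6,0,0,0,0],[-0.6,0,0,0,0]]' 30; python3 -c "
from h import *
go(.4486,.0829,.0316,100)
s=manip.state();p,d=manip.snapshot('wrist');cv2.imwrite('pics/w3.png',p[:,:,::-1])"
```

```text
[0.4477527  0.26882013 0.09189136] [[0.4471 0.2696 0.0975]
 [0.4306 0.2666 0.0975]
 [0.4637 0.2722 0.0975]
 [0.4507 0.2485 0.0975]]
t: 5.05
tcp_pos: [0.4476, 0.082, 0.088]
eef_rot: [-179.9, -0.0, 99.8]
force: [0.6, 0.6, -0.6]
opening: 0.401
t 5.05 tcp [0.4476 0.082  0.088 ] rot [-179.9   -0.    99.8] open 34.1 F [ 0.6  0.6 -0.6] q7 -2.0
turn units -0.0009 shift units [0.0024 0.0037 0.188 ]
```

View pics/w3.png

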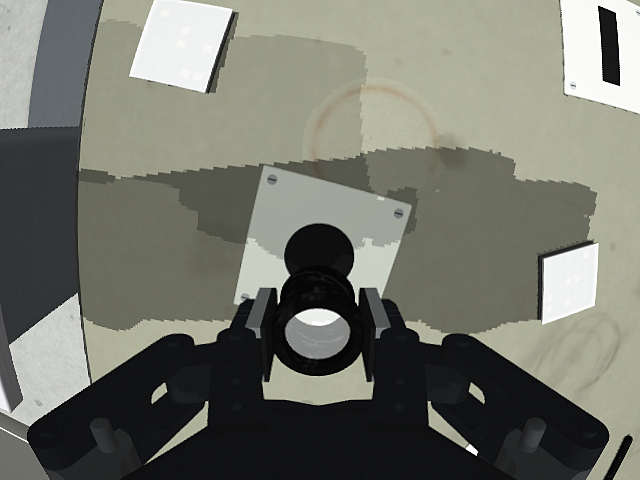

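```bash
python3 -m creep '[[-0.6,0.0015,0.002,0.04,0],[-0.6,0.0015,0.002,0.05,0],[-0.6,0,0,0.05,0],[-0.6,0,0,0.03,0],[-0.6,0,0,0.012,0],[-0.6,0,0,0.005,0],[-0.6,0,0,0,0],[-0.6,0,0,0,0]]' 30; python3 -c "
from h import *
go(.4486,.0829,.0316,100)"
```

```text
t: 5.9
tcp_pos: [0.4494, 0.0839, 0.0327]
eef_rot: [180.0, -0.0, 99.9]
force: [-0.6, 0.2, -0.2]
opening: 0.399
t 5.9 tcp [0.4494 0.0839 0.0327] rot [180.   -0.   99.9] open 33.9 F [-0.6  0.2 -0.2] q7 -2.0
turn units -0.0004 shift units [-0.0029 -0.0034  0.0037]
```

```bash
python3 -m creep '[[-0.6,-0.001,-0.0015,0.002,0],[-0.6,0,0,0.0015,0],[-0.6,0,0,0,0]]'; python3 -m creep '[[-0.6,0,0,0.001,0],[-0.6,0,0,0,0]]'
```

```text
t: 6.2
tcp_pos: [0.4489, 0.0834, 0.0315]
eef_rot: [180.0, 0.0, 99.9]
force: [1.0, -0.3, 1.7]
opening: 0.397
t: 6.4
tcp_pos: [0.4489, 0.0834, 0.0314]
eef_rot: [180.0, 0.0, 99.9]
force: [-0.9, -0.3, 6.9]
opening: 0.399
```

```bash
python3 -m creep '[[0.1,0,0,0,0],[0.3,0,0,0,0],[0.3,0,0,0,0],[0.3,0,0,-0.04,0],[0.3,0,0,-0.06,0],[0.4,0,0,-0.08,0],[0.6,0,0,-0.08,0],[0.65,0,0,-0.06,0],[0.65,0,0,0,0]]'; python3 -c "
from h import *
go(.4605,-.062,.1,100)
s=manip.state();p,d=manip.snapshot('wrist');cv2.imwrite('pics/w4.png',p[:,:,::-1])"
```

```text
t: 7.3
tcp_pos: [0.45, 0.0837, 0.1289]
eef_rot: [179.8, -0.0, 99.9]
force: [0.7, 0.3, -0.6]
opening: 0.829
t 7.3 tcp [0.45   0.0837 0.1289] rot [179.8  -0.   99.9] open 70.5 F [ 0.7  0.3 -0.6] q7 -2.0
turn units -0.0005 shift units [-0.4843 -0.0498  0.0963]
```

View pics/w4.png

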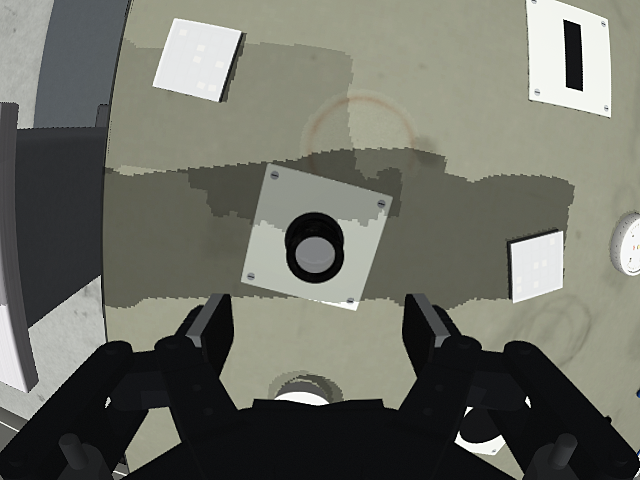

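The loupe stands on its pad, with its body around (315,248) centred on the pad. Next is the cup.

```bash
python3 -m creep '[[0.65,-0.06,-0.01,0,0],[0.65,-0.1,-0.01,0,0],[0.65,-0.1,-0.01,0,0],[0.65,-0.1,-0.01,0,0],[0.65,-0.084,-0.01,0,0],[0.65,-0.04,0,0,0],[0.65,0,0,0,0],[0.65,0,0,0,0]]'; python3 -c "
from h import *
s=manip.state();p,d=manip.snapshot('wrist');cv2.imwrite('pics/w5.png',p[:,:,::-1])
go(.4605,-.062,.02,100)"
```

```text
t: 8.15
tcp_pos: [0.4588, -0.061, 0.1264]
eef_rot: [-180.0, -0.1, 100.0]
force: [-0.2, 0.8, 1.0]
opening: 0.826
t 8.2 tcp [ 0.4589 -0.0606  0.1266] rot [-1.8e+02 -1.0e-01  1.0e+02] open 70.4 F [0.2 0.5 0.6] q7 16.0
turn units 0.0001 shift units [-0.0054  0.0045  0.3552]
```

View pics/w5.png

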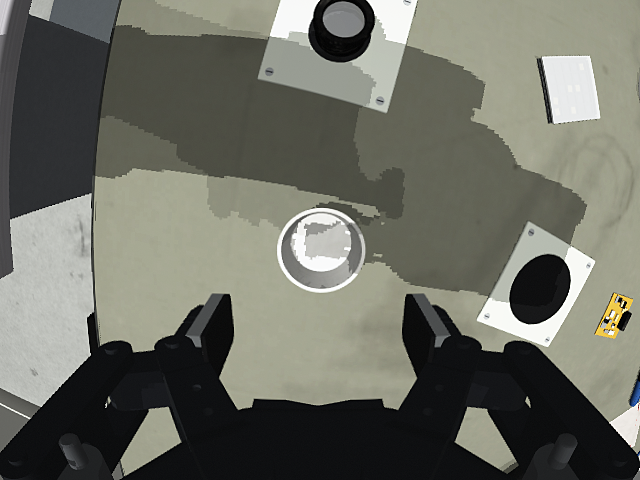

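The wrist view shows the cup rim centred at about (321,250) between the jaws. The cup pad is at (540,285) and the loupe at (342,25).

```bash
python3 -c "
from h import *
s=manip.state()
print(wworld([(321,250),(278,250),(365,250),(321,208),(321,292)],s,.024).round(4))
go(.4605,-.061,.02,100)"
python3 -m creep '[[0.65,0,0.003,0.04,0],[0.65,0,0.002,0.06,0],[0.65,0,0,0.06,0],[0.65,0,0,0.06,0],[0.65,0,0,0.06,0],[0.65,0,0,0.05,0],[0.65,0,0,0.025,0],[0.65,0,0,0,0]]'; python3 -c "
from h import *
go(.4605,-.061,.02,100)"
```

```text
[[ 0.4606 -0.0615  0.024 ]
 [ 0.4332 -0.0663  0.024 ]
 [ 0.4888 -0.0565  0.024 ]
 [ 0.4558 -0.0344  0.024 ]
 [ 0.4659 -0.0905  0.024 ]]
t 8.2 tcp [ 0.4589 -0.0606  0.1266] rot [-1.8e+02 -1.0e-01  1.0e+02] open 70.4 F [0.2 0.5 0.6] q7 16.0
turn units 0.0001 shift units [-0.0021  0.005   0.3552]
t: 9.0
tcp_pos: [0.46, -0.0607, 0.0197]
eef_rot: [-179.9, -0.1, 100.0]
force: [0.2, 0.2, 0.3]
opening: 0.827
t 9.0 tcp [ 0.46   -0.0607  0.0197] rot [-1.799e+02 -1.000e-01  1.000e+02] open 70.3 F [0.2 0.2 0.3] q7 16.0
turn units 0.0002 shift units [-0.0014  0.0013 -0.001 ]
```

```bash
python3 -m creep '[[0.65,0,0,0.008,0],[0.65,0,0,0.004,0],[0.2,0,0,0,0],[0,0,0,0,0],[0,0,0,0,0],[0,0,0,0,0],[0,0,0,0,0],[0,0,0,0,0]]' 30; python3 -m creep '[[0,0,0,-0.02,0],[0,0,0,-0.04,0],[0,0,0,-0.05,0],[0,0,0,-0.06,0],[0,0,0,-0.04,0]]'; python3 -c "
from h import *
s=manip.state();p,d=manip.snapshot('wrist');cv2.imwrite('pics/w6.png',p[:,:,::-1])
go(.6505,-.0705,.08,100)"
```

```text
t: 9.8
tcp_pos: [0.4608, -0.0619, 0.0177]
eef_rot: [179.9, 0.0, 99.9]
force: [-1.3, 1.4, 6.9]
opening: 0.633
t: 10.3
tcp_pos: [0.4607, -0.062, 0.0813]
eef_rot: [179.9, 0.0, 99.9]
force: [0.0, 0.1, -0.9]
opening: 0.637
t 10.35 tcp [ 0.4614 -0.0622  0.0826] rot [1.798e+02 1.000e-01 9.990e+01] open 53.8 F [ 0.2 -0.3  1.5] q7 16.0
turn units -0.0005 shift units [-0.1368  0.6158  0.0087]
```

View pics/w6.png

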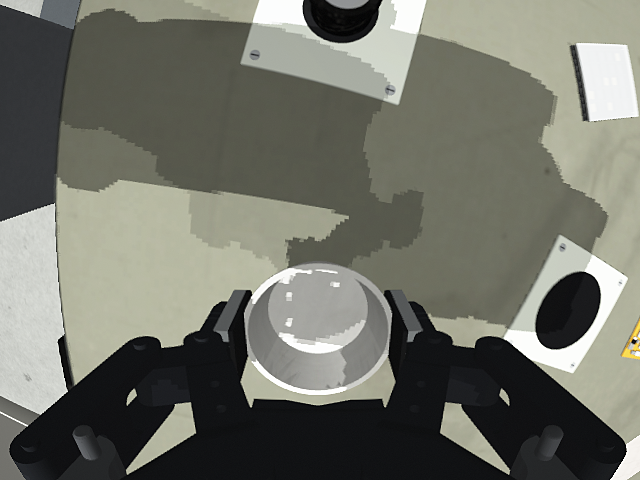

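The cup is held: its rim is centred near (317,328), touching both pads.

```bash
python3 -c "
from h import *
s=manip.state()
print(s['tcp_pos'].round(4),wworld([(317,328),(245,328),(389,328),(317,263),(317,395)],s,s['tcp_pos'][2]+.0063).round(4))"
python3 -m creep '[[0,-0.01,0.04,0,0],[0,-0.02,0.09,0,0],[0,-0.02,0.09,0,0],[0,-0.02,0.09,0,0],[0,-0.02,0.09,0,0],[0,-0.02,0.09,0,0],[0,-0.015,0.08,0,0],[0,-0.012,0.045,0,0],[0,0,0,0,0],[0,0,0,0,0],[0,0,0,0,0]]'; python3 -c "
from h import *
s=manip.state();p,d=manip.snapshot('wrist');cv2.imwrite('pics/w7.png',p[:,:,::-1])
go(.6505,-.0705,.0207,100)"
```

```text
[ 0.4614 -0.0622  0.0826] [[ 0.4602 -0.0602  0.0889]
 [ 0.4338 -0.0652  0.0889]
 [ 0.4867 -0.0561  0.0889]
 [ 0.4558 -0.0352  0.0889]
 [ 0.4657 -0.0918  0.0889]]
t: 11.45
tcp_pos: [0.6481, -0.0706, 0.0796]
eef_rot: [-179.9, -0.0, 99.9]
force: [0.7, -0.0, -0.6]
opening: 0.633
t 11.5 tcp [ 0.6483 -0.0706  0.0799] rot [-179.9   -0.    99.9] open 54.3 F [ 0.3 -0.5 -0.3] q7 15.0
turn units -0.0005 shift units [-0.0008  0.0072  0.1972]
```

View pics/w7.png

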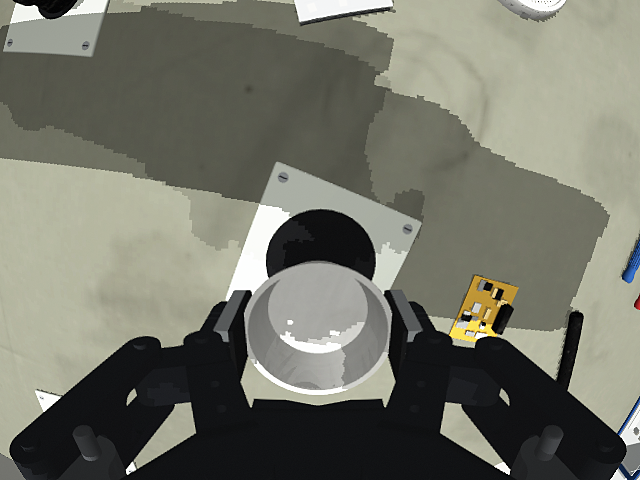

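```bash
python3 -m creep '[[0,0,0.004,0.04,0],[0,0,0.003,0.05,0],[0,0,0,0.05,0],[0,0,0,0.03,0],[0,0,0,0.015,0],[0,0,0,0.005,0],[0,0,0,0,0],[0,0,0,0,0]]'; python3 -c "
from h import *
go(.6505,-.0705,.0207,100)"
```

```text
t: 12.3
tcp_pos: [0.6518, -0.0703, 0.0233]
eef_rot: [179.9, 0.0, 99.9]
force: [0.4, -0.3, -0.6]
opening: 0.636
t 12.3 tcp [ 0.6518 -0.0703  0.0233] rot [179.9   0.   99.9] open 54.1 F [ 0.4 -0.3 -0.6] q7 15.0
turn units -0.0004 shift units [ 0.0001 -0.0044  0.0088]
```

```bash
python3 -m creep '[[0,0,-0.002,0.004,0],[0,0,0,0.002,0],[0,0,0,0,0]]'; python3 -m creep '[[0,0,0,0.002,0],[0,0,0,0,0]]';python3 -m creep '[[0,0,0,0.0015,0],[0,0,0,0,0]]'
```

```text
t: 12.6
tcp_pos: [0.6508, -0.0703, 0.0212]
eef_rot: [180.0, 0.0, 99.9]
force: [-0.5, 0.5, -0.8]
opening: 0.634
t: 12.8
tcp_pos: [0.6509, -0.0703, 0.0209]
eef_rot: [180.0, 0.0, 99.9]
force: [-1.2, 0.3, 3.9]
opening: 0.633
t: 13.0
tcp_pos: [0.6509, -0.0703, 0.0208]
eef_rot: [180.0, 0.0, 99.9]
force: [-2.6, 1.1, 7.1]
opening: 0.635
```

```bash
python3 -m creep '[[0.3,0,0,0,0],[0.55,0,0,0,0],[0.55,0,0,0,0],[0.55,0,0,-0.04,0],[0.55,0,0,-0.06,0],[0.55,0,0,-0.08,-0.03],[0.45,0,0,-0.08,-0.033],[0.45,0,0,-0.06,0],[0.45,0,0,0,0]]'; python3 -c "
from h import *
go(.6297,.0937,.1,111.3)
s=manip.state();p,d=manip.snapshot('wrist');cv2.imwrite('pics/w8.png',p[:,:,::-1])"
```

```text
t: 13.9
tcp_pos: [0.6526, -0.0707, 0.1197]
eef_rot: [179.7, 0.1, 111.2]
force: [-0.1, -0.1, 1.3]
opening: 0.725
t 13.9 tcp [ 0.6526 -0.0707  0.1197] rot [1.797e+02 1.000e-01 1.112e+02] open 61.6 F [-0.1 -0.1  1.3] q7 24.0
turn units -0.0003 shift units [0.5383 0.128  0.0655]
```

View pics/w8.png

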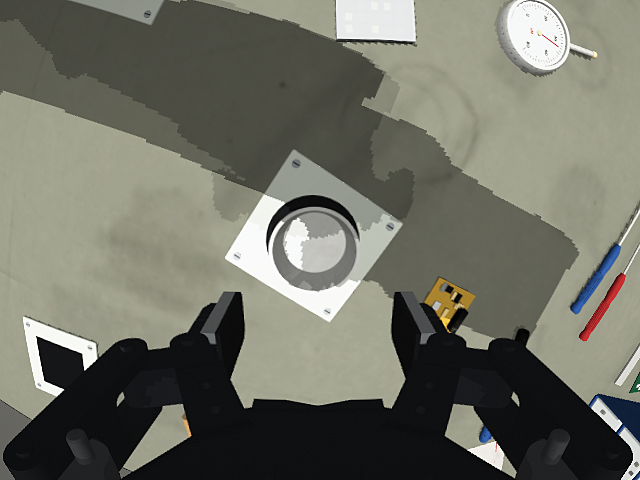

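The cup stands on its pad around (313,245). The pack is at the top, around (376,18). Moving over it now.

```bash
python3 -m creep '[[0.45,0.04,0.01,0,0],[0.45,0.09,0.02,0,0],[0.45,0.09,0.022,0,0],[0.45,0.09,0.022,0,0],[0.45,0.09,0.022,0,0],[0.45,0.09,0.022,0,0],[0.45,0.048,0.01,0,0],[0.45,0,0,0,0],[0.45,0,0,0,0]]'; python3 -c "
from h import *
s=manip.state();p,d=manip.snapshot('wrist');cv2.imwrite('pics/w9.png',p[:,:,::-1])
hsv=cv2.cvtColor(p,cv2.COLOR_RGB2HSV);b=blob((p.max(2)>195)&(hsv[:,:,1]<25),(320,250),80)
box=cv2.boxPoints(b[1]);print(box.round(),b[2]);w=wworld(box,s,.009);print(w.round(4),w.mean(0).round(4))
print([np.degrees(np.arctan2(*(w[(i+1)%4]-w[i])[1::-1])).round(1) for i in range(4)])
go(.6297,.0937,.02,111.3)"
```

```text
t: 14.85
tcp_pos: [0.6279, 0.093, 0.1155]
eef_rot: [-179.9, 0.1, 111.3]
force: [0.5, -0.2, 0.7]
opening: 0.729
[[280. 210.]
 [358. 209.]
 [359. 283.]
 [281. 285.]] 5793
[[0.5958 0.1066 0.009 ]
 [0.6423 0.1257 0.009 ]
 [0.6633 0.0787 0.009 ]
 [0.614  0.0584 0.009 ]] [0.6289 0.0923 0.009 ]
[np.float64(22.4), np.float64(-65.9), np.float64(-157.6), np.float64(110.7)]
t 14.9 tcp [0.6281 0.0921 0.1156] rot [-1.799e+02  1.000e-01  1.112e+02] open 61.8 F [-0.  -0.4  0.6] q7 10.0
turn units -0.0007 shift units [0.0031 0.0068 0.3187]
```

View pics/w9.png

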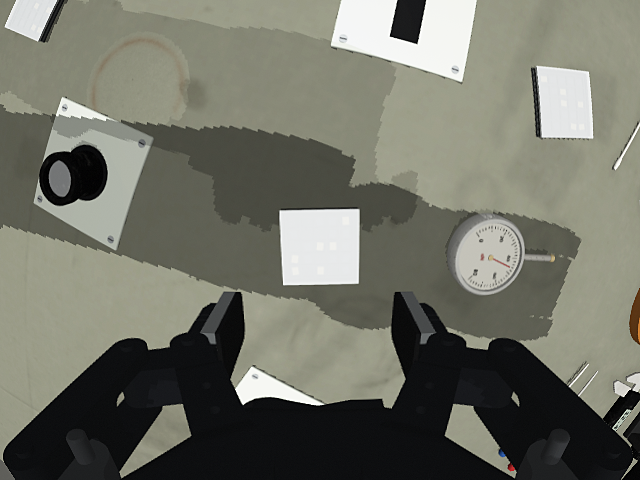

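The pack, at (280–359, 209–285), is square to the jaws. The gauge at (487,255) is clear of them.

```bash
python3 -m creep '[[0.45,0.002,0.003,0.04,0],[0.45,0,0.001,0.06,0],[0.45,0,0,0.06,0],[0.45,0,0,0.06,0],[0.45,0,0,0.05,0],[0.45,0,0,0.03,0],[0.45,0,0,0.018,0],[0.45,0,0,0,0]]'; python3 -c "
from h import *
go(.6295,.093,.017,111.3)"
```

```text
t: 15.7
tcp_pos: [0.6288, 0.0947, 0.0199]
eef_rot: [-179.9, -0.0, 111.2]
force: [0.0, 0.2, -0.8]
opening: 0.728
t 15.7 tcp [0.6288 0.0947 0.0199] rot [-179.9   -0.   111.2] open 61.8 F [ 0.   0.2 -0.8] q7 10.0
turn units -0.0003 shift units [-0.0062  0.0002  0.0098]
```

```bash
python3 -m creep '[[0.45,-0.003,0,0.006,0],[0.45,0,0,0.005,0],[0.45,0,0,0,0]]'; python3 -m creep '[[0.2,0,0,0,0],[-0.1,0,0,0,0],[-0.1,0,0,0,0],[-0.1,0,0,0,0],[-0.1,0,0,0,0]]' 35
```

```text
t: 16.0
tcp_pos: [0.6295, 0.0942, 0.0176]
eef_rot: [180.0, 0.0, 111.3]
force: [0.7, 0.5, -0.2]
opening: 0.729
t: 16.5
tcp_pos: [0.6295, 0.0943, 0.018]
eef_rot: [180.0, 0.0, 111.3]
force: [-1.4, -0.2, 5.1]
opening: 0.585
```

```bash
python3 -m creep '[[-0.1,0,0,-0.02,0],[-0.1,0,0,-0.04,0],[-0.1,0,0,-0.06,0],[-0.1,0,0,-0.08,0],[-0.1,0,0,-0.05,0],[-0.1,0,0,0,0]]'; python3 -c "
from h import *
s=manip.state();p,d=manip.snapshot('wrist');cv2.imwrite('pics/w10.png',p[:,:,::-1])
go(.4688,-.278,.09,99.4)"
```

```text
t: 17.1
tcp_pos: [0.6309, 0.0944, 0.0954]
eef_rot: [179.7, 0.1, 111.3]
force: [-0.1, -0.2, -0.5]
opening: 0.585
t 17.15 tcp [0.6301 0.0943 0.0938] rot [179.8   0.  111.3] open 49.7 F [ 0.4  1.  -0.7] q7 10.0
turn units 0.0659 shift units [-1.1366 -0.7331  0.0127]
```

View pics/w10.png

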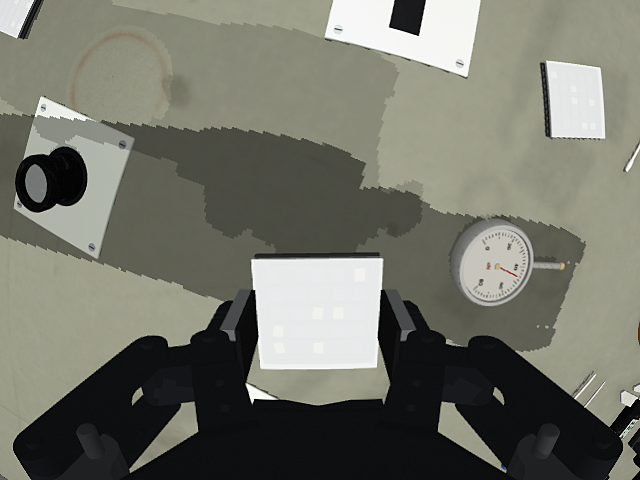

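The pack is held level and square at (251–383, 255–369).

```bash
python3 -c "
from h import *
s=manip.state();w=wworld([(251,256),(383,255),(375,369),(262,369)],s,s['tcp_pos'][2]-.008);print(s['tcp_pos'].round(4),w.round(4),w.mean(0).round(4))"
python3 -m creep '[[-0.1,0,0,0,0.033],[-0.1,0,0,0,0.033],[-0.1,-0.04,-0.026,0,0],[-0.1,-0.084,-0.054,0,0],[-0.1,-0.084,-0.054,0,0],[-0.1,-0.084,-0.054,0,0],[-0.1,-0.084,-0.054,0,0],[-0.1,-0.084,-0.054,0,0],[-0.1,-0.084,-0.054,0,0],[-0.1,-0.084,-0.054,0,0],[-0.1,-0.084,-0.054,0,0],[-0.1,-0.084,-0.054,0,0],[-0.1,-0.084,-0.054,0,0],[-0.1,-0.084,-0.054,0,0],[-0.1,-0.084,-0.054,0,0],[-0.1,-0.084,-0.054,0,0],[-0.1,-0.04,-0.03,0,0],[-0.1,0,0,0,0],[-0.1,0,0,0,0],[-0.1,0,0,0,0]]'; python3 -c "
from h import *
s=manip.state();p,d=manip.snapshot('wrist');cv2.imwrite('pics/w11.png',p[:,:,::-1])
go(.4688,-.278,.02,99.4)"
```

```text
[0.6301 0.0943 0.0938] [[0.5964 0.1086 0.0858]
 [0.6437 0.1273 0.0858]
 [0.663  0.0779 0.0858]
 [0.6165 0.06   0.0858]] [0.6299 0.0935 0.0858]
t: 19.15
tcp_pos: [0.463, -0.288, 0.0922]
eef_rot: [180.0, -0.1, 99.6]
force: [1.2, 0.4, -0.4]
opening: 0.582
t 19.2 tcp [ 0.4631 -0.2881  0.0922] rot [180.   -0.   99.6] open 50.0 F [ 0.1  0.5 -0.9] q7 39.0
turn units 0.0009 shift units [0.03   0.0242 0.2407]
```

View pics/w11.png

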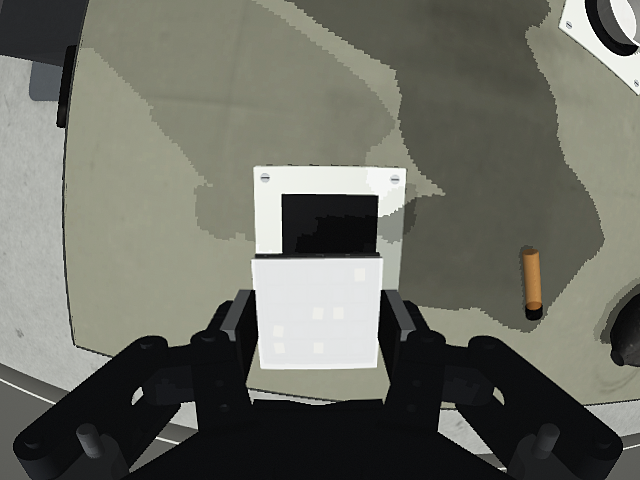

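```bash
python3 -c "
from h import *
s=manip.state();w=wworld([(282,195),(378,195)],s,.003);print(w.round(4))
a=np.radians(99.4);print((w.mean(0)[:2]-.0285*np.array([np.cos(a),np.sin(a)])).round(4))"
python3 -m creep '[[-0.1,0.015,0.012,0.04,0],[-0.1,0.015,0.012,0.05,0],[-0.1,0,0,0.05,0],[-0.1,0,0,0.04,0],[-0.1,0,0,0.03,0],[-0.1,0,0,0.015,0],[-0.1,0,0,0.008,0],[-0.1,0,0,0,0],[-0.1,0,0,0,0]]'; python3 -c "
from h import *
go(.4688,-.278,.02,99.4)"
```

```text
[[ 0.4358 -0.2554  0.003 ]
 [ 0.4917 -0.2458  0.003 ]]
[ 0.4684 -0.2787]
t: 20.1
tcp_pos: [0.4681, -0.28, 0.0228]
eef_rot: [180.0, 0.0, 99.4]
force: [-0.2, -0.6, 0.2]
opening: 0.585
t 20.1 tcp [ 0.4681 -0.28    0.0228] rot [180.    0.   99.4] open 49.7 F [-0.2 -0.6  0.2] q7 37.0
turn units -0.0002 shift units [0.0062 0.0034 0.0093]
```

```bash
python3 -m creep '[[-0.1,0.004,0.002,0.003,0],[-0.1,0,0,0.002,0],[-0.1,0,0,0,0]]'; python3 -m creep '[[-0.1,0,0,0.002,0],[-0.1,0,0,0,0]]';python3 -m creep '[[-0.1,0,0,0.0015,0],[-0.1,0,0,0,0]]'
```

```text
t: 20.4
tcp_pos: [0.4684, -0.2784, 0.021]
eef_rot: [180.0, 0.0, 99.4]
force: [-0.1, -0.5, -0.7]
opening: 0.582
t: 20.6
tcp_pos: [0.4684, -0.2785, 0.0209]
eef_rot: [180.0, 0.0, 99.4]
force: [-0.7, 1.7, 6.9]
opening: 0.584
t: 20.8
tcp_pos: [0.4684, -0.2784, 0.0209]
eef_rot: [180.0, 0.0, 99.4]
force: [-1.7, 1.6, 10.8]
opening: 0.583
```

```bash
python3 -m creep '[[0.25,0,0,0,0],[0.5,0,0,0,0],[0.5,0,0,0,0],[0.5,0,0,-0.04,0],[0.3,0,0,-0.06,-0.02],[-0.1,0,0,-0.07,-0.025],[-0.1,0,0,-0.07,-0.025],[-0.1,0,0,-0.06,-0.025],[-0.1,0,0,0,0]]'; python3 -c "
from h import *
go(.6146,-.284,.1,116.5)
s=manip.state();p,d=manip.snapshot('wrist');cv2.imwrite('pics/w12.png',p[:,:,::-1])"
```

```text
t: 21.7
tcp_pos: [0.4695, -0.2794, 0.1129]
eef_rot: [179.8, 0.2, 116.6]
force: [0.3, -0.3, -0.6]
opening: 0.453
t 21.7 tcp [ 0.4695 -0.2794  0.1129] rot [179.8   0.2 116.6] open 38.5 F [ 0.3 -0.3 -0.6] q7 50.0
turn units 0.0004 shift units [-0.2296  0.426   0.0429]
```

View pics/w12.png

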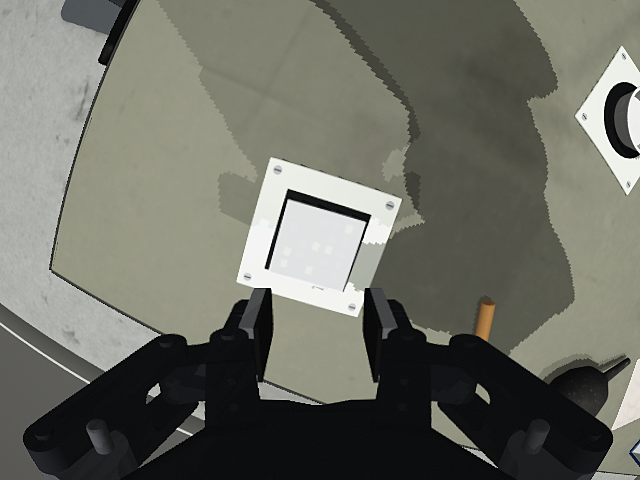

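The pack sits inside its outline around (318,245), aligned with it. The vial is at (485,315). Moving to it now.

```bash
python3 -m creep '[[-0.1,-0.02,0.04,0,0],[-0.1,-0.044,0.08,0,0],[-0.1,-0.044,0.08,0,0],[-0.1,-0.044,0.08,0,0],[-0.1,-0.044,0.08,0,0],[-0.1,-0.034,0.066,0,0],[-0.1,0,0,0,0],[-0.1,0,0,0,0]]'; python3 -c "
from h import *
s=manip.state();p,d=manip.snapshot('wrist');cv2.imwrite('pics/w13.png',p[:,:,::-1])
hsv=cv2.cvtColor(p,cv2.COLOR_RGB2HSV);b=blob((hsv[:,:,1]>110)|(p.max(2)<60),(320,240),50)
box=cv2.boxPoints(b[1]);print(box.round(),b[2]);w=wworld(box,s,.0065);print(w.round(4),w.mean(0).round(4))
print([np.degrees(np.arctan2(*(w[(i+1)%4]-w[i])[1::-1])).round(1) for i in range(4)])
go(.6146,-.284,.02,116.5)"
```

```text
t: 22.55
tcp_pos: [0.6128, -0.2828, 0.1085]
eef_rot: [-179.9, -0.1, 116.5]
force: [-0.1, -0.3, -0.6]
opening: 0.443
[[308. 289.]
 [309. 213.]
 [328. 213.]
 [327. 289.]] 1390
[[ 0.6189 -0.311   0.0065]
 [ 0.5968 -0.2643  0.0065]
 [ 0.6076 -0.2591  0.0065]
 [ 0.6304 -0.3055  0.0065]] [ 0.6134 -0.285   0.0065]
[np.float64(115.3), np.float64(25.6), np.float64(-63.9), np.float64(-154.4)]
t 22.6 tcp [ 0.6122 -0.2832  0.1089] rot [-1.799e+02 -1.000e-01  1.164e+02] open 38.1 F [ 0.  -0.4 -0. ] q7 46.0
turn units -0.0004 shift units [-0.006   0.0058  0.2962]
```

View pics/w13.png

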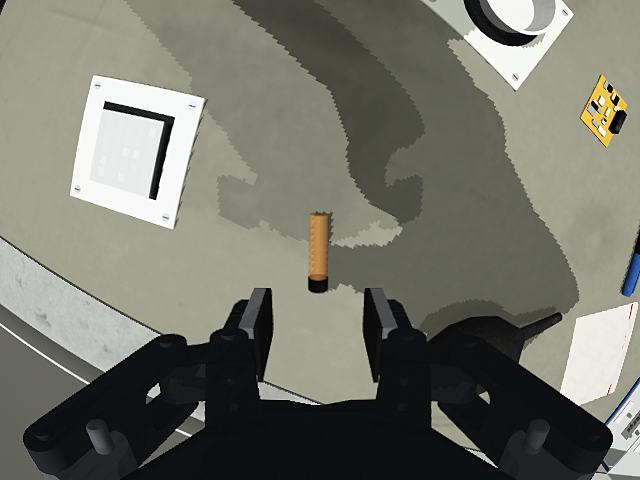

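The vial, at (308–328, 213–289), lies along the jaw plane and is centred. The bulb is off to the right.

```bash
python3 -m creep '[[-0.1,-0.003,0.003,0.04,0],[-0.1,-0.002,0.003,0.06,0],[-0.1,0,0,0.06,0],[-0.1,0,0,0.06,0],[-0.1,0,0,0.04,0],[-0.1,0,0,0.02,0],[-0.1,0,0,0.01,0],[-0.1,0,0,0,0]]'; python3 -c "
from h import *
go(.614,-.2845,.0205,116.5)"
```

```text
t: 23.4
tcp_pos: [0.6157, -0.2839, 0.0229]
eef_rot: [180.0, 0.0, 116.5]
force: [-0.2, -0.3, 0.1]
opening: 0.452
t 23.4 tcp [ 0.6157 -0.2839  0.0229] rot [180.    0.  116.5] open 38.4 F [-0.2 -0.3  0.1] q7 45.0
turn units -0.0001 shift units [ 0.0008 -0.0061  0.008 ]
```

```bash
python3 -m creep '[[-0.1,0,-0.003,0.006,0],[-0.1,0,0,0.002,0],[-0.5,0,0,0,0],[-0.9,0,0,0,0],[-0.9,0,0,0,0],[-0.9,0,0,0,0],[-0.9,0,0,0,0],[-0.9,0,0,0,0]]' 30; python3 -m creep '[[-0.9,0,0,-0.02,0],[-0.9,0,0,-0.04,0],[-0.9,0,0,-0.06,0],[-0.9,0,0,-0.08,0],[-0.9,0,0,-0.05,0],[-0.9,0,0,0,0]]'; python3 -c "
from h import *
s=manip.state();p,d=manip.snapshot('wrist');cv2.imwrite('pics/w14.png',p[:,:,::-1])
go(.6252,.27,.095,99.3)"
```

```text
t: 24.2
tcp_pos: [0.6151, -0.2843, 0.0208]
eef_rot: [180.0, 0.0, 116.5]
force: [-1.2, 0.8, 4.4]
opening: 0.128
t: 24.8
tcp_pos: [0.6164, -0.2848, 0.0985]
eef_rot: [179.8, 0.2, 116.5]
force: [-0.1, 0.5, -0.6]
opening: 0.126
t 24.85 tcp [ 0.6156 -0.2844  0.0967] rot [1.799e+02 1.000e-01 1.165e+02] open 10.8 F [-0.   0.7 -0.9] q7 45.0
turn units 0.0955 shift units [1.8186 0.3304 0.0057]
```

View pics/w14.png

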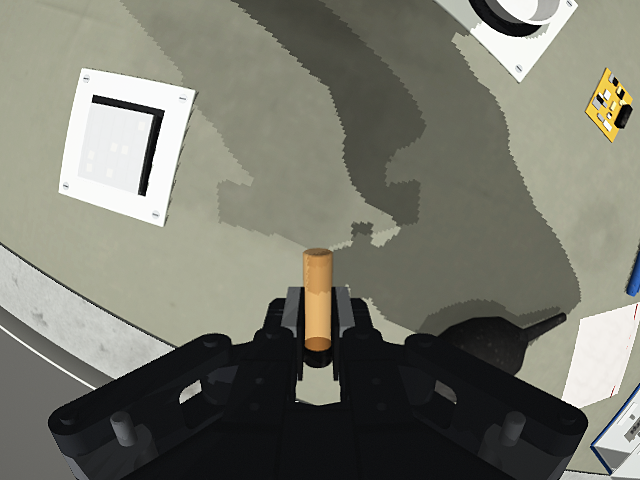

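The vial is held level between the pads, with its ends near (318,248) and (317,368).

```bash
python3 -c "
from h import *
s=manip.state();w=wworld([(318,250),(317,368)],s,s['tcp_pos'][2]-.014);print(s['tcp_pos'].round(4),w.round(4),w.mean(0).round(4))"
python3 -m creep '[[-0.9,0,0,0,0.032],[-0.9,0,0,0,0.032],[-0.9,0,0,0,0.0315],[-0.9,0.04,0.007,0,0],[-0.9,0.08,0.015,0,0],[-0.9,0.1,0.018,0,0],[-0.9,0.1,0.018,0,0],[-0.9,0.1,0.018,0,0],[-0.9,0.1,0.018,0,0],[-0.9,0.1,0.018,0,0],[-0.9,0.1,0.018,0,0],[-0.9,0.1,0.018,0,0],[-0.9,0.1,0.018,0,0],[-0.9,0.1,0.018,0,0],[-0.9,0.1,0.018,0,0],[-0.9,0.1,0.018,0,0],[-0.9,0.1,0.018,0,0],[-0.9,0.05,0.009,0,0],[-0.9,0,0,0,0]]'; python3 -c "
from h import *
go(.6252,.27,.095,99.3)"
```

```text
[ 0.6156 -0.2844  0.0967] [[ 0.6036 -0.2612  0.0827]
 [ 0.6283 -0.3119  0.0827]] [ 0.6159 -0.2866  0.0827]
t: 26.75
tcp_pos: [0.6206, 0.137, 0.0948]
eef_rot: [-179.9, -0.1, 99.7]
force: [-0.1, -0.2, 0.6]
opening: 0.129
t 26.75 tcp [0.6206 0.137  0.0948] rot [-1.799e+02 -1.000e-01  9.970e+01] open 11.0 F [-0.1 -0.2  0.6] q7 -3.0
turn units 0.002 shift units [ 0.4351  0.0866 -0.0008]
```

```bash
python3 -m creep '[[-0.9,0.05,0.01,0,0.002],[-0.9,0.09,0.018,0,0],[-0.9,0.1,0.02,0,0],[-0.9,0.09,0.018,0,0],[-0.9,0.07,0.014,0,0],[-0.9,0.035,0.007,0,0],[-0.9,0,0,0,0],[-0.9,0,0,0,0]]'; python3 -c "
from h import *
s=manip.state();p,d=manip.snapshot('wrist');cv2.imwrite('pics/w15.png',p[:,:,::-1])
go(.6252,.271,.0238,99.3)"
```

```text
t: 27.55
tcp_pos: [0.6274, 0.2645, 0.0953]
eef_rot: [-180.0, 0.1, 98.9]
force: [0.3, -0.5, -1.1]
opening: 0.129
t 27.6 tcp [0.6275 0.264  0.0954] rot [-1.80e+02  1.00e-01  9.88e+01] open 10.6 F [-0.2 -0.1  0.4] q7 -14.0
turn units -0.0027 shift units [ 0.0242 -0.0039  0.2386]
```

View pics/w15.png

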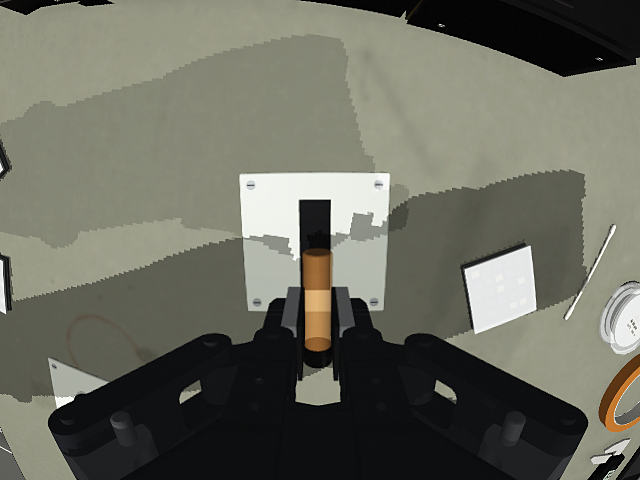

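```bash
python3 -c "
from h import *
s=manip.state();w=wworld([(300,200),(330,200),(251,185),(379,185),(257,302),(374,302)],s,.003);print(w.round(4))
a=np.radians(99.3);print((w[:2].mean(0)[:2]-.029*np.array([np.cos(a),np.sin(a)])).round(4),w[2:].mean(0).round(4))"
python3 -m creep '[[-0.9,0.012,-0.002,0.04,-0.002],[-0.9,0.012,-0.002,0.05,0],[-0.9,0,0,0.05,0],[-0.9,0,0,0.04,0],[-0.9,0,0,0.03,0],[-0.9,0,0,0.015,0],[-0.9,0,0,0.006,0],[-0.9,0,0,0,0],[-0.9,0,0,0,0]]'; python3 -c "
from h import *
go(.6252,.271,.0238,99.3)"
```

```text
[[0.6115 0.2949 0.003 ]
 [0.6292 0.2976 0.003 ]
 [0.5811 0.2997 0.003 ]
 [0.6567 0.3113 0.003 ]
 [0.5929 0.2243 0.003 ]
 [0.6686 0.236  0.003 ]]
[0.6251 0.2676] [0.6248 0.2678 0.003 ]
t: 28.5
tcp_pos: [0.6252, 0.2734, 0.0267]
eef_rot: [179.9, -0.0, 99.3]
force: [-0.4, -0.1, -0.0]
opening: 0.125
t 28.5 tcp [0.6252 0.2734 0.0267] rot [179.9  -0.   99.3] open 10.6 F [-0.4 -0.1 -0. ] q7 -14.0
turn units -0.0001 shift units [-0.0079 -0.0013  0.0098]
```

```bash
python3 -m creep '[[-0.9,-0.006,-0.001,0.003,0],[-0.9,-0.005,0,0.002,0],[-0.9,0,0,0.002,0],[-0.9,0,0,0,0]]'; python3 -m creep '[[-0.9,0,0,0.002,0],[-0.9,0,0,0,0]]';python3 -m creep '[[-0.9,0,0,0.0015,0],[-0.9,0,0,0,0]]'
```

```text
t: 28.9
tcp_pos: [0.625, 0.2698, 0.024]
eef_rot: [-180.0, 0.0, 99.3]
force: [0.5, 0.1, -0.0]
opening: 0.128
t: 29.1
tcp_pos: [0.6251, 0.2699, 0.0238]
eef_rot: [180.0, 0.0, 99.3]
force: [-0.9, -0.8, 3.9]
opening: 0.128
t: 29.3
tcp_pos: [0.6251, 0.2699, 0.0237]
eef_rot: [180.0, 0.0, 99.3]
force: [-1.4, -1.1, 7.7]
opening: 0.129
```

Contact with the pad. Opening, lifting and checking from the wrist and top cameras.

```bash
python3 -m creep '[[-0.6,0,0,0,0],[-0.3,0,0,0,0],[-0.3,0,0,0,0],[-0.3,0,0,-0.04,0],[-0.3,0,0,-0.08,0],[-0.3,0,0,-0.08,0],[-0.3,0,0,-0.1,0],[-0.3,0,0,-0.1,0],[-0.3,0,0,-0.08,0],[-0.3,-0.05,0,0,0],[-0.3,-0.05,0,0,0],[-0.3,0,0,0,0]]'; python3 - <<'E'
from h import *
s=manip.state();p,d=manip.snapshot('wrist');cv2.imwrite('pics/w16.png',p[:,:,::-1])
p,d=manip.snapshot('top');im=p[:,:,::-1].copy();cv2.imwrite('pics/top1.png',im)
hsv=cv2.cvtColor(im,cv2.COLOR_BGR2HSV);S=hsv[:,:,1];V=hsv[:,:,2]
cs=[(197,217),(357,206),(284,301),(457,293)]
cv2.imwrite('pics/c1.png',np.vstack([np.hstack([cv2.resize(im[v-30:v+30,u-30:u+30],(300,300),interpolation=cv2.INTER_CUBIC) for u,v in cs[i:i+2]]) for i in (0,2)]))
E
```

```text
t: 30.5
tcp_pos: [0.6304, 0.2359, 0.1664]
eef_rot: [-179.9, 0.2, 99.0]
force: [-0.3, 0.4, -0.8]
opening: 0.35
```

View pics/w16.png

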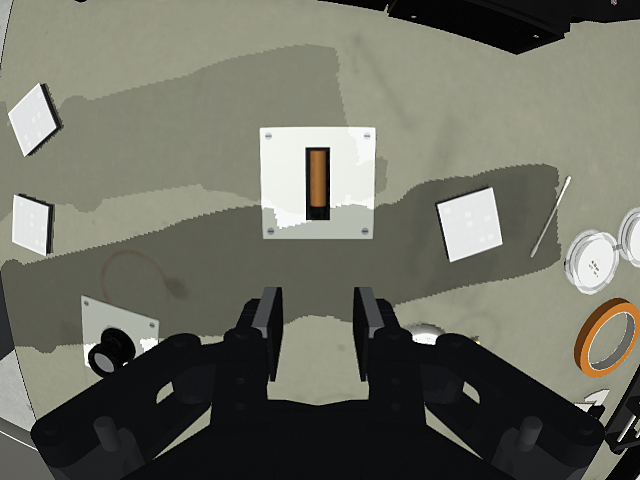

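View pics/top1.png

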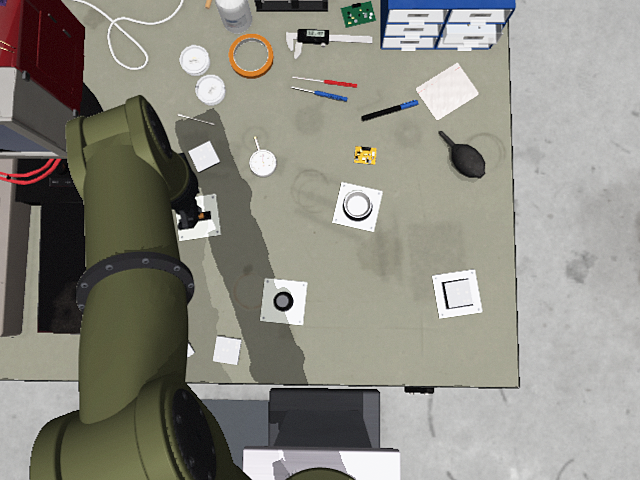

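View pics/c1.png

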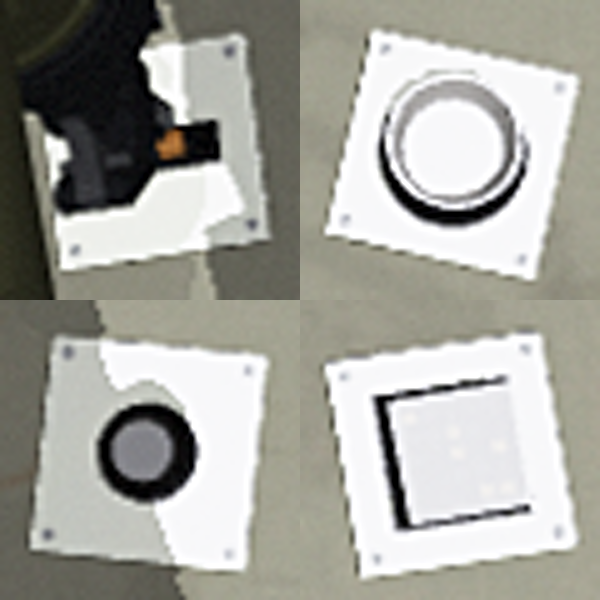

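```bash
python3 - <<'E'
from h import *
f=lambda n,c,o,z:np.array(world('top',(c[0]-30+o[0]/5-.4,c[1]-30+o[1]/5-.4),z)[:2])
C=dict(cup=((357,206),(151,138),(154,155.5),.027),loupe=((284,301),(141,149.5),(150,153),.039),pack=((457,293),(163,154.5),(152,156),.012))
for k,(c,o,m,z) in C.items():
    a=f(k,c,o,z);b=f(k,c,m,.003);print(k,a.round(4),b.round(4),((a-b)*1000).round(1),'mm')
im=cv2.imread('pics/top1.png');hsv=cv2.cvtColor(im,cv2.COLOR_BGR2HSV)
for n in('top0','top1'):
    i=cv2.imread(f'pics/{n}.png');h=cv2.cvtColor(i,cv2.COLOR_BGR2HSV)
    print(blob(h[:,:,1]>150,(365,155),18)[1][0],blob((h[:,:,2]>180)&(h[:,:,1]<30),(262,162),18)[1][0])
# vial via last wrist pic at its pose
s={'tcp_pos':np.array([.6304,.2359,.1664]),'eef_rot':[-179.9,.2,99.0]}
v=wworld([(318,149),(318,219)],s,.0095);m=wworld([(306,148),(330,148),(329,220),(306,220)],s,.003);print('vial',v.mean(0).round(4),m.mean(0).round(4),np.linalg.norm(v[0]-v[1]))
E
```

```text
cup [ 0.6524 -0.069 ] [ 0.6494 -0.0715] [3.  2.5] mm
loupe [0.4495 0.0822] [0.4484 0.0816] [1.1 0.7] mm
pack [ 0.4683 -0.2806] [ 0.4678 -0.2781] [ 0.4 -2.4] mm
(364.7255859375, 154.9695281982422) (261.40771484375, 161.71243286132812)
(364.9450988769531, 154.99391174316406) (261.72540283203125, 161.7564697265625)
vial [0.6246 0.2695 0.0095] [0.6246 0.2686 0.003 ] 0.0544071781986608
```

All four are within about 4 mm of their centres, and the bystanders haven't moved. Handing in.

```bash
python3 -c "
from workcell import manip
print(manip.state()['t'],manip.hand_in())"
```

```text
the job is handed in; nothing more can be done
30.6 None
```

I put the loupe, the cup, the rightmost waffle pack and the vial on their own pads, lowering each until it touched before letting go. I handed the job in at 30.6 s with the gripper open and clear; no verdict is reported.

Offsets from each outline's centre, measured before hand-in:

| Item | Offset | Camera |
|---|---|---|
| Loupe | about 1 mm | top |
| Cup | about 4 mm | top |
| Waffle pack | about 2.5 mm | top |
| Vial | about 1 mm | wrist (the arm blocked the top camera) |

- **Orientation:** The pack and vial looked aligned with their outlines, and all four items sat upright or flat. I judged that by eye from the pictures rather than measuring it.
- **Bystanders:** The gauge and the board stayed where they were to within 0.4 pixel (about 1 mm) in the top view.
- **Disagreements:** The cameras differed by 2 to 5 mm on the loupe's starting position and on the vial outline. I used values in between, well inside the 12 mm allowance.

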